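# Route the dosing line: set the diverter, then open the feed valve

### The job

Line up the dosing line. With a closed fingertip push the pointer arm of the round diverter until it points squarely at the one outlet that has the tall hose fitting in it (the other three have low plugs), and only then push the lever of the ball valve round until it is fully open, lying along its pipe. Push gently, do not grip or lift anything, and leave the other things on the bench where they are.

Things in the scene. Friction and masses are not known exactly. Their poses are not given: they have to be found in the camera images.
- diverter: Round aluminium block, diameter 160, 18 high (mm), fixed, upright, any yaw, left or right of the valve. Origin: underside centre, on the arm's turning axis. Four outlets in its top, 66 mm from the axis, at +65, +120, -120, -65 degrees from its +x axis (counterclockwise from above): one holds the tall fitting, three low brass plugs, tops 30 mm above the bench. Bonnet 30 mm radius, above z 30: 16 mm
- pointer (a joint): Angle of the diverter's pointer arm about the block's vertical axis: 0 = parked, pointing along the diverter's +x axis; grows counterclockwise seen from above; stops at -2.6 and +2.6. Starts within 0.3 of 0. It turns with about 0.06 N m of friction and stays where it is left.
- pointer_nose (a point): Front end of the dark steel pointer arm, mid height, 57 mm from the turning axis, 64 mm above the bench; x axis outward along the arm, z up. Level bar 12 mm wide from the hub (radius 15) to 46 mm from the axis, then a 5 mm wide nose; underside 57, top 71 mm above the bench (stud on the axis: 76 mm). Push on its side.
- outlet_fitting: The tall push-in hose fitting (brass hexagon, black collar, 19 mm wide), fixed upright in one of the four outlets of the diverter; its top is 47 mm above the bench, below the sweep of the arm. Origin on its vertical axis, 8 mm above the bench.
- feed_valve: Brass ball valve on a grey foot (70 x 80 mm, 8 mm high), fixed to the bench. Origin: centre of the foot's underside, on the vertical axis of the lever. Its pipe runs along its y axis, 110 mm long, 22 mm thick (27 mm at the hexagons, 36 mm at the middle), axis 40 mm above the bench.
- feed_lever (a joint): Angle of the ball valve's lever about its vertical axis: 0 = closed, lever across the pipe and pointing along the valve's -x axis; grows counterclockwise seen from above to 1.571 = fully open at the stop, lever along the pipe and pointing along the valve's -y axis. Starts at 0 to 0.12. It turns with about 0.1 N m of friction and stays where it is left.
- feed_lever_tip (a point): Outer end of the valve lever, 89 mm from the turning axis, 77 mm above the bench; its -x axis points outward along the lever, z up. The lever's black rubber grip, 14 mm wide, runs from 35 to 89 mm from the axis, between 70 and 84 mm above the bench. Push on its side.
- screwdriver_small: Bystander: small screwdriver, 153 mm long, 19 mm high, lying between the diverter and the valve, its blade towards the robot. Origin: centre of its underside.
- tape_roll: Bystander: roll of tape, 74 mm across, 24 mm high, left of the work. Origin: centre of its underside.
- hex_keys: Bystander: folding hex key set, 62 x 20 x 20 mm, right of the work. Origin: centre of its underside.
- long_nose_pliers: Bystander: pliers, 169 mm long, 16 mm high, far left of the tablet. Origin: centre of its underside.

How it is judged:
By the outcome, as a careful person would: the job done as asked, in the order asked, and still so for the second after the job is handed in, with the robot touching nothing.
It also fails if it takes over 54 s, if anything falls off the work surface, if the arm or the gripper's body presses on something with over 40 N, if the wrist force passes 120 N, or if a joint passes its speed limit or range.

### The arm

A 6-joint arm with a two-finger parallel gripper is mounted at the origin on a cart in front of the work surface, level with it; the furniture and walls round the work are solid. World frame = base frame: x ahead of the robot, y to its left, z up, the work surface at z = 0. Lengths are in m, angles in rad, forces in N, time in s.
With the tool pointing down it reaches from about 0.275 to 0.85 m from the base axis. Payload 19 kg.
Tool frame: the origin (TCP) lies midway between the tips of the shut fingers; the grasp point (between the pads) lies 19 mm behind it; z points along the fingers, y is the line along which they close (so a half turn about z gives the same grasp; the last joint's range is limited). The gripper opens to 85 mm and grips with 20 to 120 N. Pads are 22 mm wide; open, the fingers measure 114 mm over their backs; the gripper's body (76 mm by 85 mm) begins 54 mm behind the grasp point. The pads swing forward as they close: fully open they stand 13 mm farther back than shut.
Start: joints at [-1.48, 0.15, 1.437, -0, 1.554, -0.134], TCP at [0.128, -0.561, 0.231] pointing down, gripper open.
Joint ranges: [-2.8, 2.8], [-0.68, 2.1], [0.12, 2.68], [-1.39, 4.53], [0.16, 2.79], [-2.81, 2.81]. Speed limits (rad/s): [1.89, 1.89, 2.22, 3.01, 3.01, 3.01].

### API

Orientations are given as [roll, pitch, yaw] about the fixed x, y, z axes, in that order (R = Rz(yaw) Ry(pitch) Rx(roll)).
In Python, from rig import observe, optics, robot gives the robot as it stands.
- The arm moves only by the shell command python3 -m pendant 'ROWS' [FORCE]. ROWS is JSON, a list of rows, each a list of 3 entries, a list of its own where there are three numbers: the shift along the tool's x, y, z in cm, then the turn about the tool's z in degrees, then the closure, from 0 (fully open) to 1 (shut). A call has 1 to 10 rows; each row shifts and turns the commanded pose from where the row before left it, along the tool's axes as they then stand; what a row does not reach is not made up. A row lasts 1/12 s, in which the tool goes at most 41.7 mm and 7.16 degrees, less where a joint would pass 70% of its speed; a pose out of reach is approached as far as the arm can. A call is refused whole if a number of a shift passes 4.17 or a number of a turn 7.16, either way. A call with a gripper value outside its range is refused whole. The fingers move at their own pace and stop on an object; FORCE is the grip in N (left out, the last holds). Time passes only in rows, so rows that do not move let the fingers close. It gives the time, the measured TCP pose, the force, the opening and the grip force at its end, in the units of the state.
- observe(): the state, without advancing time (a new reading comes with each control period).
- optics.capture(name): name is "scene" or "top" or "wrist"; returns the picture (384x512x3 uint8, blue, green, red); there is no depth.
- optics.get_calibration(name): a dict with "camera_matrix" (3x3 intrinsics, pixels), "extrinsics" (4x4, takes a point from camera to world coordinates). Camera axes: x right, y down, z forward; pixel columns grow to the right and rows downward; lengths in m; the calibration is good to about 2 mm. A picture is of the moment at which its call begins: read the wrist's pose just before it. get_calibration takes no time and is no camera call; for the wrist camera it gives the pose at the moment of the call.
- robot.sign_off(): hands the job in; it is judged then, once.
The state is a dict: "clock": time; "joints": joint angles; "joint_vel": joint speeds; "joint_torque": joint torques, N m; "ee_pos": TCP position; "orientation": TCP orientation; "wrist_force": force on the tool from outside, world axes, zero at the start; "ft_torque": the same for the moment, N m; "finger_gap": finger opening in m; "grip_force": force on a finger pad.
Only numpy, scipy, OpenCV 4.12 (cv2) and the standard library are available. Lean on these libraries where they do the work, as an engineer would, in place of code of your own. Each camera call takes 0.05 s, during which the arm holds its last target. There are 200 camera calls.

## Working session

There is one attempt and no reset: what is moved stays moved. The work goes in short steps, Python scripts to look and compute and a shell command to move; the robot and the scene stay as the last step left them, time stands still between calls to the robot, and variables do not carry over. Pictures are saved under pics/ and viewed, at most 10 in all, crops included, and the job is handed in when it is done.

```bash
mkdir -p pics; python3 - <<'E'
from rig import observe, optics, robot
import cv2,numpy as np
for n in ("top","scene"):
    im=optics.capture(n); cv2.imwrite(f"pics/{n}0.png",im)
    c=optics.get_calibration(n); print(n,np.round(c["camera_matrix"],1).tolist(),np.round(c["extrinsics"],3).tolist())
print(observe())
E
```

```text
top [[392.2, 0.0, 254.2], [0.0, 392.2, 194.0], [0.0, 0.0, 1.0]] [[0.021, -0.982, 0.188, 0.127], [-1.0, -0.019, 0.009, 0.04], [-0.005, -0.188, -0.982, 1.762], [0.0, 0.0, 0.0, 1.0]]
scene [[449.7, 0.0, 250.3], [0.0, 449.7, 191.3], [0.0, 0.0, 1.0]] [[-0.91, -0.177, 0.375, -0.204], [-0.415, 0.374, -0.83, 1.505], [0.007, -0.91, -0.414, 0.788], [0.0, 0.0, 0.0, 1.0]]
{'clock': 0.1, 'joints': array([-1.48001527e+00,  1.50901289e-01,  1.43791713e+00, -3.26399220e-05,
        1.55380523e+00, -1.34002838e-01]), 'joint_vel': array([ 0.00099091, -0.00019464, -0.00354913, -0.00023728,  0.00010497,
       -0.00039485]), 'joint_torque': array([ 4.98547131e-03, -7.14384842e+01, -5.71794319e+01, -1.78607988e-04,
        7.14198439e-03,  3.00962949e-05]), 'ee_pos': array([ 0.12811443, -0.56032891,  0.23078041]), 'orientation': array([-3.14056654e+00, -1.05401398e-04,  2.24784409e-01]), 'wrist_force': array([-0.08777909,  0.12130592, -0.07130407]), 'ft_torque': array([ 0.02825493, -0.01849236, -0.01920316]), 'grip_force': 0.0, 'finger_gap': 0.0853360666291353}
```

View pics/top0.png

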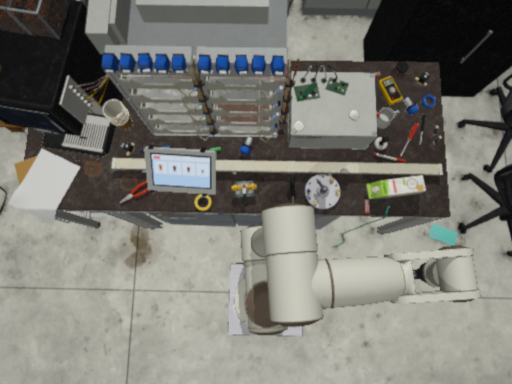

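View pics/scene0.png

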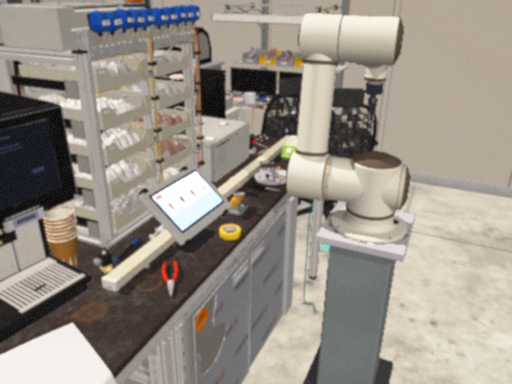

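The top view shows the diverter at about (322,191), the valve at about (243,188) and the tape at (203,202). The tablet is at (180,170) and the screwdriver at about (292,188). I'll enlarge the work area and compute positions.

```bash
cat > h.py <<'E'
from rig import observe, optics, robot
import cv2,numpy as np
def ray(c,uv,z):
    K=c["camera_matrix"];T=c["extrinsics"]
    d=T[:3,:3]@np.linalg.solve(K,[uv[0],uv[1],1]);o=T[:3,3]
    return o+d*(z-o[2])/d[2]
def proj(c,P):
    K=c["camera_matrix"];T=c["extrinsics"]
    p=K@(T[:3,:3].T@(np.atleast_2d(P)-T[:3,3]).T); return (p[:2]/p[2]).T
E
python3 - <<'E'
from h import *
im=cv2.imread("pics/top0.png")
cv2.imwrite("pics/top0c.png",cv2.resize(im[150:225,190:350],None,fx=5,fy=5,interpolation=cv2.INTER_CUBIC))
c=optics.get_calibration("top")
for n,uv,z in(("div",(322,191),.03),("valve",(243,188),.04),("tape",(203,202),.01),("keys",(367,207),.01),("tabl",(215,190),.1)): print(n,np.round(ray(c,uv,z),3))
w=optics.get_calibration("wrist");print(np.round(w["camera_matrix"],1).tolist(),np.round(w["extrinsics"],3).tolist())
E
```

```text
div [ 0.478 -0.248  0.03 ]
valve [0.482 0.107 0.04 ]
tape [0.42  0.288 0.01 ]
keys [ 0.412 -0.453  0.01 ]
tabl [0.459 0.226 0.1  ]
[[289.2, 0.0, 254.2], [0.0, 289.2, 187.6], [0.0, 0.0, 1.0]] [[0.223, -0.921, -0.319, 0.209], [-0.975, -0.211, -0.07, -0.542], [-0.003, 0.326, -0.945, 0.374], [0.0, 0.0, 0.0, 1.0]]
```

View pics/top0c.png

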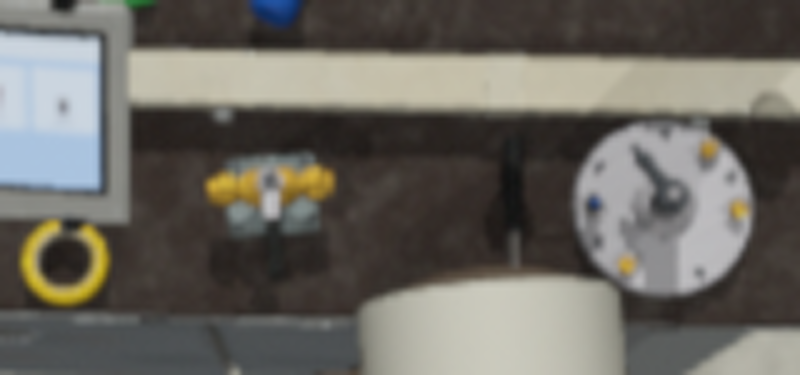

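The crop shows four outlets. Three are yellow plugs, at crop (708,150), (740,210) and (628,265). The one at (593,203), left, is dark, so it is probably the fitting. The pointer points up-left, the lever points toward the robot, and the pipe runs along world y. I'll move the wrist camera over the diverter.

```bash
python3 -m pendant '[[[3.3,-2.0,-0.5],0,1],[[3.3,-2.0,-0.5],0,1],[[3.3,-2.0,-0.5],0,1],[[3.3,-2.0,-0.5],0,1],[[3.3,-2.0,-0.5],0,1],[[3.3,-2.0,-0.5],0,1],[[3.3,-2.0,-0.5],0,1],[[3.3,-2.0,-0.5],0,1],[[3.3,-2.0,-0.5],0,1],[[3.3,-2.0,-0.5],0,1]]'
python3 -m pendant '[[[3,-1.8,0],0,1],[[0,0,0],0,1],[[0,0,0],0,1],[[0,0,0],0,1]]'
python3 - <<'E'
from h import *
c=optics.get_calibration("wrist");im=optics.capture("wrist")
cv2.imwrite("pics/w1.png",im);cv2.imwrite("pics/w1v.png",cv2.resize(im,(800,600)));np.save("w1.npy",c["extrinsics"])
E
```

```text
clock: 0.93
ee_pos: [0.4062, -0.2903, 0.2815]
orientation: [-3.141, -0.0, 0.225]
wrist_force: [0.9, -0.9, 0.5]
finger_gap: -0.0
grip_force: 0.0
clock: 1.27
ee_pos: [0.4303, -0.2678, 0.281]
orientation: [-3.141, 0.001, 0.225]
wrist_force: [-0.0, -0.1, -0.0]
finger_gap: -0.0
grip_force: 0.0
```

View pics/w1v.png

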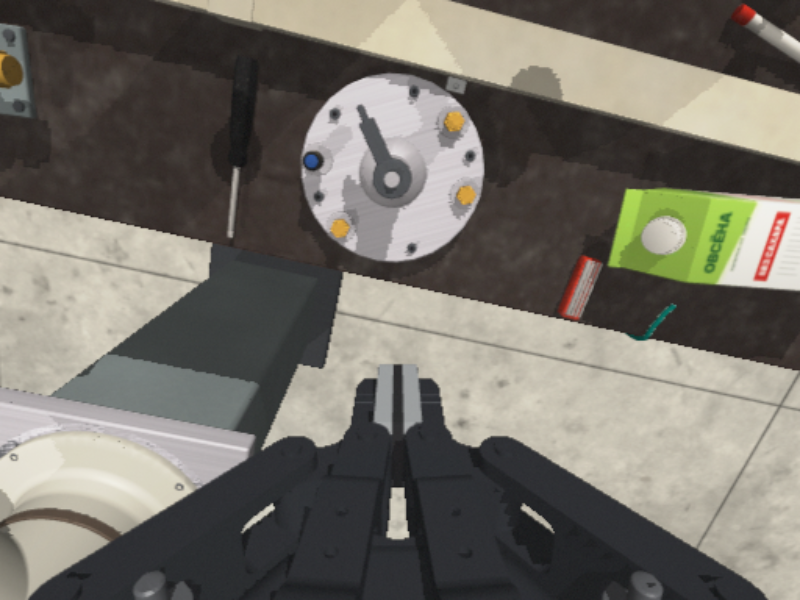

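The picture shows the blue and black fitting at (312,161), with plugs at (454,121), (465,195) and (340,228). The stud is at (392,180) and the nose tip at (361,107). A beam lies behind the block.

```bash
python3 - <<'E'
from h import *
from scipy.optimize import least_squares
c=optics.get_calibration("wrist")
s=.64
g=lambda u,v,z: ray(c,(u*s,v*s),z)
pts=[g(312,161,.047),g(340,228,.030),g(465,195,.030),g(454,121,.030)]
A=np.radians([65,120,-120,-65])
f=lambda p: np.concatenate([[p[0]+.066*np.cos(a+p[2])-q[0],p[1]+.066*np.sin(a+p[2])-q[1]] for a,q in zip(A,pts)])
r=least_squares(f,[.48,-.25,.4]);print(r.x,np.degrees(r.x[2]),np.round(r.fun,4))
st=g(392,180,.076);no=g(361,107,.071);print("stud",st,"nose",no,np.hypot(*(no-st)[:2]),np.degrees(np.arctan2(*(no-r.x)[1::-1]if 0 else ((no-st)[1],(no-st)[0]))))
F=pts[0];print("fit dir from stud",np.degrees(np.arctan2(F[1]-st[1],F[0]-st[0])),"target",np.degrees(r.x[2])+65)
print("beam edge",g(300,35,.0),g(700,140,0.0),"carton",g(640,190,.1))
E
```

```text
[ 0.48072146 -0.25138154  0.48117944] 27.569551280441157 [ 0.0001  0.0009 -0.0007  0.0007  0.0003 -0.0013  0.0003 -0.0002]
stud [ 0.48002065 -0.25191126  0.076     ] nose [ 0.52477867 -0.2188429   0.071     ] 0.05564886757968166 36.45792726607847
fit dir from stud 92.0574312214579 target 92.56955128044116
beam edge [ 0.57056682 -0.1524834   0.        ] [ 0.56775787 -0.51138183  0.        ] carton [ 0.51419287 -0.42306151  0.1       ]
```

Fit residuals are about 1 mm. The diverter centre is (0.4807, -0.2515), the fitting lies at 92.5° and the pointer is at 36.5°. I'll push with the tool's -x face and turn the tool along with the arm, so I start by turning yaw to -53.5°.

```bash
python3 -m pendant '[[[0,0,0],6.64,1],[[0,0,0],6.64,1],[[0,0,0],6.64,1],[[0,0,0],6.64,1],[[0,0,0],6.64,1],[[0,0,0],6.64,1],[[0,0,0],6.64,1],[[0,0,0],6.64,1],[[0,0,0],6.64,1],[[0,0,0],6.64,1]]'
python3 -m pendant '[[[0,0,0],0,1],[[0,0,0],0,1]]'
cat >> h.py <<'E'
def shift(target,n=1):
    o=observe();y=o["orientation"][2];d=np.array(target)-o["ee_pos"]
    return np.round(100*np.array([d[0]*np.cos(y)+d[1]*np.sin(y),d[0]*np.sin(y)-d[1]*np.cos(y),-d[2]])/n,2),np.degrees(y)
E
python3 -c "
from h import *
print(shift([.529,-.2494,.12]))"
```

```text
clock: 2.15
ee_pos: [0.4295, -0.2689, 0.2812]
orientation: [3.141, 0.0, -0.942]
wrist_force: [0.3, -0.2, -0.5]
finger_gap: -0.0001
grip_force: 0.0
clock: 2.32
ee_pos: [0.4298, -0.2686, 0.2812]
orientation: [3.142, 0.0, -0.932]
wrist_force: [-0.1, -1.6, -0.1]
finger_gap: -0.0001
grip_force: 0.0
(array([ 4.37, -9.1 , 16.12]), np.float64(-53.40387968006242))
```

```bash
python3 -m pendant '[[[0.44,-0.91,1.61],0,1],[[0.44,-0.91,1.61],0,1],[[0.44,-0.91,1.61],0,1],[[0.44,-0.91,1.61],0,1],[[0.44,-0.91,1.61],0,1],[[0.44,-0.91,1.61],0,1],[[0.44,-0.91,1.61],0,1],[[0.44,-0.91,1.61],0,1],[[0.44,-0.91,1.61],0,1],[[0.44,-0.91,1.61],0,1]]'
python3 -m pendant '[[[0,0,0],0,1],[[0,0,1],0,1],[[0,0,1],0,1],[[0,0,1],0,1],[[0,0,1],0,1],[[0,0,1],0,1],[[0,0,1],0,1],[[0,0,0.2],0,1],[[0,0,0],0,1]]'
python3 - <<'E'
from h import *
c=optics.get_calibration("wrist");im=optics.capture("wrist")
cv2.imwrite("pics/w2v.png",cv2.resize(im,(800,600)))
E
```

```text
clock: 3.15
ee_pos: [0.5299, -0.2494, 0.1194]
orientation: [3.142, 0.0, -0.93]
wrist_force: [-0.1, -0.5, 0.1]
finger_gap: 0.0001
grip_force: 0.0
clock: 3.9
ee_pos: [0.5295, -0.2488, 0.0574]
orientation: [3.141, 0.001, -0.934]
wrist_force: [0.5, -0.6, 0.1]
finger_gap: -0.0001
grip_force: 0.0
```

View pics/w2v.png

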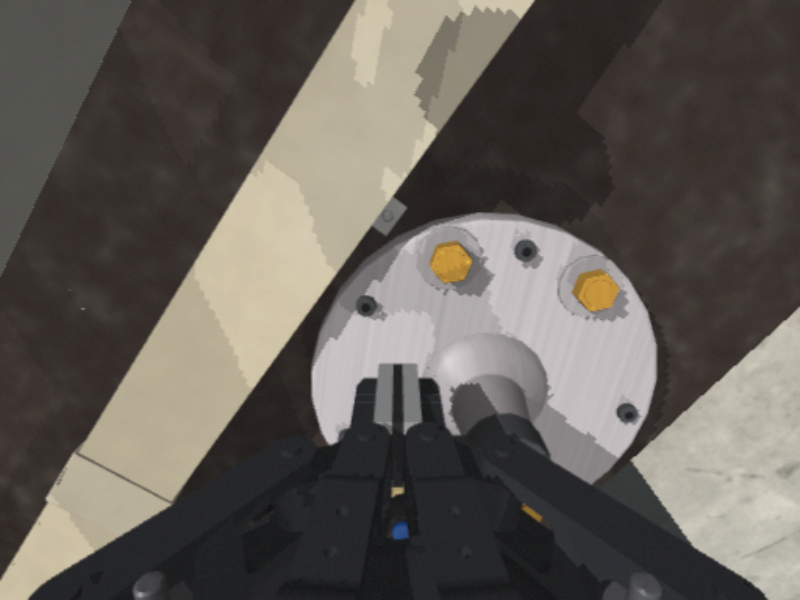

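The finger is about 10 mm clear on the correct side of the bar, the finger tips are at (398,370), and the block and bonnet are clear. I'll close the gap, then sweep about the axis.

```bash
python3 -m pendant '[[[0,0,0.3],0,1],[[-0.3,0,0],0,1],[[-0.3,0,0],0,1],[[-0.2,0,0],0,1],[[-0.1,0,0],0,1],[[0,0,0],0,1]]'
python3 -m pendant '[[[-0.355,-0.133,0],-5,1],[[-0.355,-0.133,0],-5,1],[[-0.355,-0.133,0],-5,1],[[-0.355,-0.133,0],-5,1],[[-0.355,-0.133,0],-5,1],[[-0.355,-0.133,0],-5,1],[[-0.355,-0.133,0],-5,1],[[-0.355,-0.133,0],-5,1],[[-0.355,-0.133,0],-5,1],[[0,0,0],0,1]]'
python3 - <<'E'
from h import *
im=optics.capture("wrist")
cv2.imwrite("pics/w3v.png",cv2.resize(im,(800,600)))
o=observe();y=o["orientation"][2];C=np.array([.4807,-.2515]);q=o["ee_pos"][:2]-C
print(np.degrees(y)+90,"d",q@[np.cos(y),np.sin(y)],"r",-q@[np.sin(y),-np.cos(y)])
E
```

```text
clock: 4.45
ee_pos: [0.5244, -0.2416, 0.0556]
orientation: [-3.141, -0.0, -0.934]
wrist_force: [-0.9, -0.3, 1.2]
finger_gap: 0.0001
grip_force: 0.0
clock: 5.28
ee_pos: [0.5048, -0.2146, 0.0555]
orientation: [-3.141, -0.0, -0.144]
wrist_force: [0.1, -0.0, 0.1]
finger_gap: 0.0003
grip_force: 0.0
81.4147297237839 d 0.018476433267105165 r 0.03991696246267829
```

View pics/w3v.png

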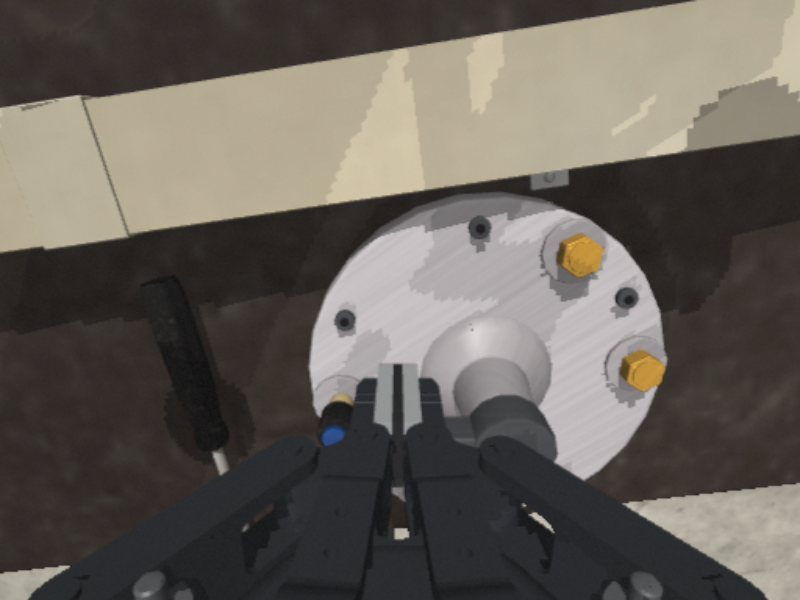

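The finger has carried the bar round. The bar is visible between finger and hub at (460,430), and the fitting is at (335,425). I'll sweep another 7°, then back off and raise to measure.

```bash
python3 -m pendant '[[[-0.26,-0.09,0],-3.5,1],[[-0.26,-0.09,0],-3.5,1],[[0,0,0],0,1],[[1,0,0],0,1],[[0.5,0,-1],0,1],[[0,0,-4],0,1],[[0,0,-4],0,1],[[0,0,-3],0,1],[[0,0,0],0,1],[[0,0,0],0,1]]'
python3 - <<'E'
from h import *
im=optics.capture("wrist")
cv2.imwrite("pics/w4.png",im)
c=optics.get_calibration("wrist"); print(observe()["ee_pos"],observe()["orientation"])
uv=proj(c,[.4807,-.2515,.076])[0]; u=int(uv[0]);v=int(uv[1]);print(uv)
x0=max(0,u-110);y0=max(0,v-80);print(x0,y0)
cv2.imwrite("pics/w4v.png",cv2.resize(im[y0:y0+150,x0:x0+200],None,fx=4,fy=4,interpolation=cv2.INTER_CUBIC))
np.save("w4.npy",[c["camera_matrix"].tolist()+[[0]*3]])if 0 else None
E
```

```text
clock: 6.17
ee_pos: [0.5163, -0.2133, 0.1778]
orientation: [3.14, -0.003, -0.029]
wrist_force: [-0.1, -0.5, -0.9]
finger_gap: 0.0001
grip_force: 0.0
[ 0.51559303 -0.21292837  0.17595898] [ 3.14121793e+00 -8.51069868e-04 -2.81771566e-02]
[297.25725002 221.1245972 ]
187 141
```

View pics/w4v.png

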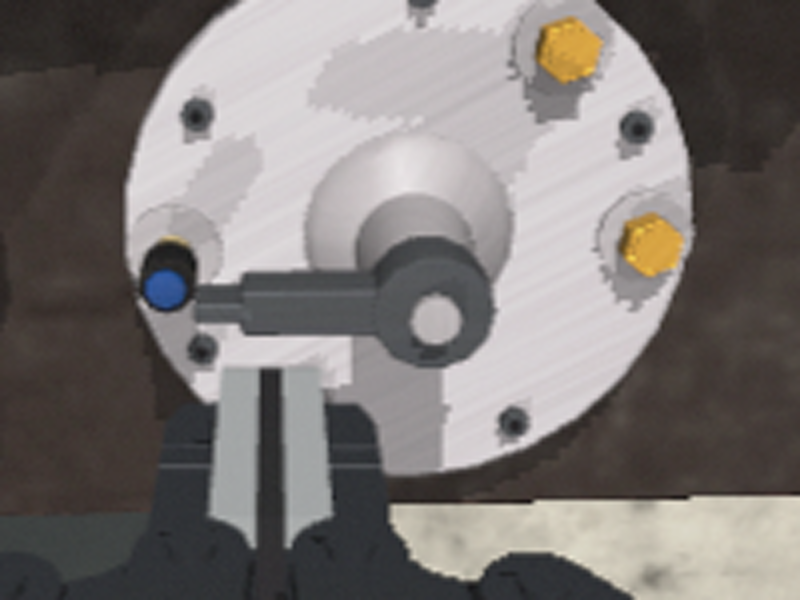

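The view shows the stud at crop (436,320), the nose end at about (196,311) and the fitting top at (166,291). Plugs are at (571,50) and (653,245). The pointer looks close to the fitting, so I'll compute the angle.

```bash
python3 - <<'E'
from h import *
c=optics.get_calibration("wrist");g=lambda u,v,z: ray(c,(u/4+187,v/4+141),z)
st=g(436,320,.076);F=g(166,291,.047);p1=g(571,50,.030);p2=g(653,245,.030);no=g(196,311,.071)
a=lambda p,q: np.degrees(np.arctan2(p[1]-q[1],p[0]-q[0]))
C=(p2+F)/2 # not opposite exactly; print distances
print("stud",st,"F",F,np.hypot(*(F-st)[:2]),"p",np.hypot(*(p1-st)[:2]),np.hypot(*(p2-st)[:2]))
print("dir F",a(F,st),"dir plugs",a(p1,st),a(p2,st),"yaw est",a(F,st)-65,a(p1,st)+65,a(p2,st)+120)
print("nose",no,np.hypot(*(no-st)[:2]),a(no,st))
# overlay top outlines for candidate pointer angles
im=cv2.resize(cv2.imread("pics/w4.png")[141:291,187:387],None,fx=4,fy=4,interpolation=cv2.INTER_CUBIC)
for th,col in((88,(0,0,255)),(92,(0,255,0))):
    t=np.radians(th);e=np.array([np.cos(t),np.sin(t),0]);n=np.array([-e[1],e[0],0]);b=np.array([st[0],st[1],.071])
    P=[b+r*e+w*n for r,w in((.015,.006),(.046,.006),(.046,.0025),(.057,.0025),(.057,-.0025),(.046,-.0025),(.046,-.006),(.015,-.006))]
    q=(proj(c,P)-[187,141])*4
    cv2.polylines(im,[np.round(q).astype(int)],True,col,1)
cv2.imwrite("pics/w4o.png",cv2.resize(im[220:380,120:500],None,fx=2,fy=2))
E
```

```text
stud [ 0.48085963 -0.25033458  0.076     ] F [ 0.47697424 -0.18508238  0.047     ] 0.06536777197706503 p 0.06558249050129664 0.06454602640885326
dir F 93.40761193413228 dir plugs -37.010676477752384 -91.4618458388334 yaw est 28.407611934132277 27.989323522247616 28.538154161166602
nose [ 0.4823549  -0.19451495  0.071     ] 0.05583964816893379 88.46555229776688
```

View pics/w4o.png

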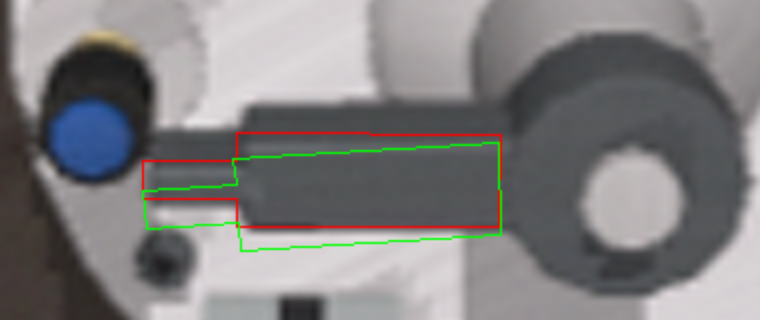

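Red (88°) fits the bar, and the outlets in the same picture put the target at about 93.3°. It needs about 5° more. I'll return the way I came and sweep 5°.

```bash
python3 -m pendant '[[[0,0,3],0,1],[[0,0,4],0,1],[[0,0,3],0,1],[[0,0,1],0,1],[[-0.5,0,1],0,1],[[-0.6,0,0],0,1],[[-0.4,0,0],0,1],[[0,0,0],0,1]]'
python3 -m pendant '[[[-0.09,-0.035,0],-1.25,1],[[-0.09,-0.035,0],-1.25,1],[[-0.09,-0.035,0],-1.25,1],[[-0.09,-0.035,0],-1.25,1],[[0,0,0],0,1],[[0,0,0],0,1],[[0,0,0],0,1]]'
python3 -m pendant '[[[1,0,0],0,1],[[0.5,0,-1],0,1],[[0,0,-4],0,1],[[0,0,-4],0,1],[[0,0,-3],0,1],[[0,0,0],0,1],[[0,0,0],0,1]]'
python3 - <<'E'
from h import *
im=optics.capture("wrist");cv2.imwrite("pics/w5.png",im)
c=optics.get_calibration("wrist"); print(observe()["ee_pos"],observe()["orientation"])
uv=proj(c,[.4807,-.2515,.076])[0]; u=int(uv[0]);v=int(uv[1])
x0=max(0,u-110);y0=max(0,v-80);print(x0,y0)
im=cv2.resize(im[y0:y0+150,x0:x0+200],None,fx=4,fy=4,interpolation=cv2.INTER_CUBIC)
st=np.array([.4809,-.2505])
for th,col in((93.3,(0,255,0)),):
    t=np.radians(th);e=np.array([np.cos(t),np.sin(t),0]);n=np.array([-e[1],e[0],0]);b=np.array([st[0],st[1],.071])
    P=[b+r*e+w*n for r,w in((.015,.006),(.046,.006),(.046,.0025),(.057,.0025),(.057,-.0025),(.046,-.0025),(.046,-.006),(.015,-.006))]
    cv2.polylines(im,[np.round((proj(c,P)-[x0,y0])*4).astype(int)],True,col,1)
cv2.imwrite("pics/w5v.png",im)
E
```

```text
clock: 6.88
ee_pos: [0.4999, -0.2128, 0.0569]
orientation: [3.141, -0.002, -0.027]
wrist_force: [1.0, -0.2, 0.4]
finger_gap: -0.0002
grip_force: 0.0
clock: 7.47
ee_pos: [0.4965, -0.2111, 0.0553]
orientation: [-3.142, -0.0, 0.061]
wrist_force: [1.8, 0.9, 0.7]
finger_gap: 0.0002
grip_force: 0.8
clock: 8.05
ee_pos: [0.5124, -0.2104, 0.1776]
orientation: [3.14, -0.003, 0.061]
wrist_force: [-0.0, 0.3, -0.4]
finger_gap: 0.0002
grip_force: 0.0
[ 0.511775   -0.21010217  0.17586901] [ 3.14127380e+00 -5.67418246e-04  6.08375223e-02]
187 140
```

View pics/w5v.png

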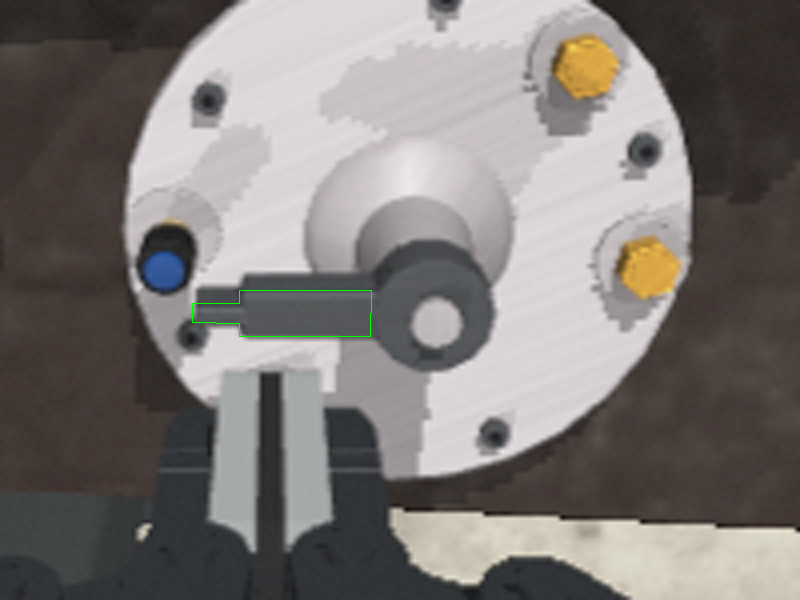

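The green model at 93.3° coincides with the bar. The stud is at (437,322), the nose end at (195,312) and the fitting at (163,271). I'll check the angles numerically, then go above the valve and locate it by brass colour.

```bash
python3 - <<'E'
from h import *
c=optics.get_calibration("wrist");g=lambda u,v,z: ray(c,(u/4+187,v/4+140),z)
st=g(437,322,.076);F=g(163,271,.047);p1=g(587,67,.030);p2=g(649,268,.030);no=g(194,312,.071)
a=lambda p,q: np.degrees(np.arctan2(p[1]-q[1],p[0]-q[0]))
print("stud",st,"nose",a(no,st),"F",a(F,st),"by plugs",a(p1,st)+130,a(p2,st)+185)
E
python3 -m pendant '[[[-0.62,-3.2,-1.04],0.35,1],[[-0.62,-3.2,-1.04],0.35,1],[[-0.62,-3.2,-1.04],0.35,1],[[-0.62,-3.2,-1.04],0.35,1],[[-0.62,-3.2,-1.04],0.35,1],[[-0.62,-3.2,-1.04],0.35,1],[[-0.62,-3.2,-1.04],0.35,1],[[-0.62,-3.2,-1.04],0.35,1],[[-0.62,-3.2,-1.04],0.35,1],[[-0.62,-3.2,-1.04],0.35,1]]'
python3 -m pendant '[[[0,0,0],0,1],[[0,0,0],0,1],[[0,0,0],0,1]]'
python3 - <<'E'
from h import *
c=optics.get_calibration("wrist");im=optics.capture("wrist");cv2.imwrite("pics/w6.png",im)
h=cv2.cvtColor(im,cv2.COLOR_BGR2HSV)
m=cv2.inRange(h,(12,110,90),(35,255,255))
n,l,s,ce=cv2.connectedComponentsWithStats(m)
for i in range(1,n):
    if s[i,4]>40: print(s[i],ce[i].round(1),ray(c,ce[i],.045).round(4))
g=cv2.cvtColor(im,cv2.COLOR_BGR2GRAY)
for P in ([.482,.107,.08],[.393,.107,.077]): print(proj(c,P))
E
```

```text
stud [ 0.48110956 -0.25043065  0.076     ] nose 93.3048465715264 F 93.11302953709982 by plugs 93.12571509646872 93.22865618253245
clock: 8.93
ee_pos: [0.4379, 0.109, 0.2789]
orientation: [3.142, 0.002, -0.001]
wrist_force: [0.4, -0.9, -0.9]
finger_gap: 0.0002
grip_force: 0.0
clock: 9.18
ee_pos: [0.4387, 0.1074, 0.2783]
orientation: [3.141, 0.002, 0.0]
wrist_force: [0.1, -0.5, -0.2]
finger_gap: 0.0001
grip_force: 0.0
[ 212  101   89   30 1649] [256.3 114.8] [0.4886 0.1053 0.045 ]
[ 99 151  58  37 622] [130.1 171.7] [0.4136 0.2757 0.045 ]
[480 155  12  11  97] [485.5 160.2] [ 0.4298 -0.2     0.045 ]
[[255.02177705 123.41349579]]
[[254.94316691 194.42154479]]
```

The pointer is at 93.3° against 93.15° for the fitting, so it is square. I'll use the last picture to view the valve.

```bash
python3 -c "
import cv2
im=cv2.imread('pics/w6.png')[70:220,160:360]
cv2.imwrite('pics/w6v.png',cv2.convertScaleAbs(cv2.resize(im,None,fx=4,fy=4,interpolation=cv2.INTER_CUBIC),alpha=1.5,beta=20))"
```

```text
(no output)
```

View pics/w6v.png

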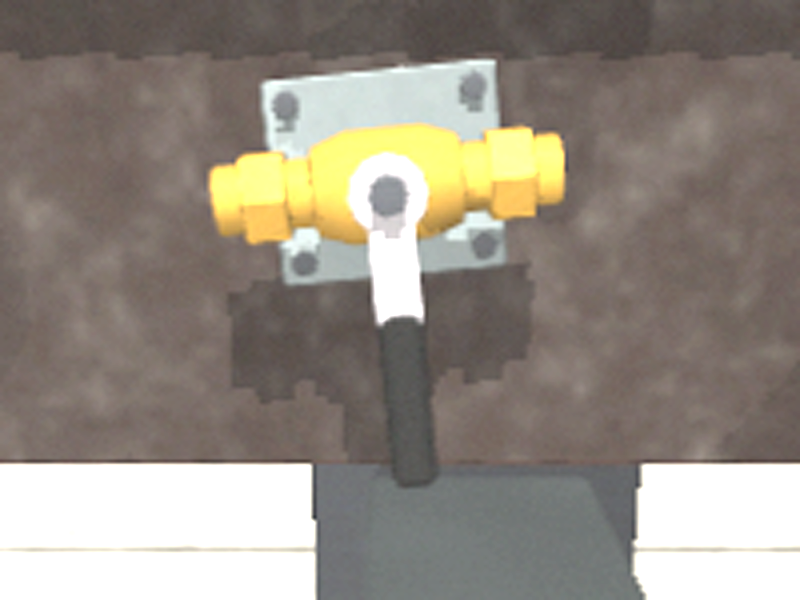

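The pivot nut is at crop (388,193) and the grip end at (414,482). The pipe ends are at (212,202) and (563,167), with the foot behind.

```bash
python3 - <<'E'
from h import *
c=optics.get_calibration("wrist");g=lambda u,v,z: ray(c,(u/4+160,v/4+70),z)
f=np.array([g(263,82,.008),g(496,62,.008),g(504,262,.008),g(288,284,.008)]);C=f.mean(0)
print("foot",C,[np.hypot(*(f[i]-f[i-1])[:2]).round(4) for i in range(4)])
a=lambda p,q: np.degrees(np.arctan2(p[1]-q[1],p[0]-q[0]))
l=g(212,202,.042);r=g(563,167,.042);print("pipe",np.hypot(*(l-r)[:2]),(l+r)/2,"dir -y",a(r,l))
t=g(414,482,.08);s=g(403,320,.08);print("tip",t,np.hypot(*(t-C)[:2]),a(t,C),"grip dir",a(t,s))
print("nut",g(388,193,.085))
E
```

```text
foot [0.48674108 0.10378461 0.008     ] [np.float64(0.0689), np.float64(0.0789), np.float64(0.0673), np.float64(0.0774)]
pipe 0.11263384661951058 [0.4867656  0.10436863 0.042     ] dir -y -84.49372436836369
tip [0.39945518 0.09588138 0.08      ] 0.08764296494443724 -174.82631261010533 grip dir -175.7941802763908
nut [0.48843619 0.10426547 0.085     ]
```

Axis is (0.487, 0.104), the valve's yaw is about 5.4° and the lever is at about 185°, closed. I'll descend on the lever's +y side.

```bash
python3 -m pendant '[[[-0.24,-0.2,2],0,1],[[-0.24,-0.2,2],0,1],[[-0.24,-0.2,2],0,1],[[-0.24,-0.2,2],0,1],[[-0.24,-0.2,1.5],0,1],[[-0.24,-0.2,1.5],0,1],[[-0.24,-0.2,1.5],0,1],[[-0.24,-0.2,1.5],0,1],[[-0.24,-0.2,1.5],0,1],[[-0.24,-0.2,1.5],-5,1]]'
python3 -m pendant '[[[0,0,1],0,1],[[0,0,1],0,1],[[0,0,1],0,1],[[0,0,1],0,1],[[0,0,0.2],0,1],[[0,0,0],0,1]]'
python3 -c "
from h import *
print(shift([.4147,.1278,.066]))"
```

```text
clock: 10.07
ee_pos: [0.4145, 0.1265, 0.1079]
orientation: [3.142, 0.001, 0.083]
wrist_force: [-0.9, 0.3, 0.0]
finger_gap: -0.0001
grip_force: 0.0
clock: 10.57
ee_pos: [0.4146, 0.1274, 0.0667]
orientation: [-3.142, 0.001, 0.086]
wrist_force: [-0.1, -0.2, 0.3]
finger_gap: -0.0001
grip_force: 0.0
(array([ 0.01, -0.04,  0.07]), np.float64(4.929243695494877))
```

```bash
python3 -m pendant '[[[0,0.3,0],0,1],[[0,0.3,0],0,1],[[0,0.3,0],0,1],[[0,0.1,0],0,1],[[-0.095,0.369,0],-3,1],[[-0.095,0.369,0],-3,1],[[-0.095,0.369,0],-3,1],[[-0.095,0.369,0],-3,1],[[-0.095,0.369,0],-3,1],[[-0.095,0.369,0],-3,1]]'
python3 -m pendant '[[[-0.095,0.369,0],-3,1],[[-0.095,0.369,0],-3,1],[[-0.095,0.369,0],-3,1],[[-0.095,0.369,0],-3,1],[[-0.095,0.369,0],-3,1],[[-0.095,0.369,0],-3,1],[[-0.095,0.369,0],-3,1],[[-0.095,0.369,0],-3,1],[[-0.095,0.369,0],-3,1],[[-0.095,0.369,0],-3,1]]'
python3 -m pendant '[[[-0.095,0.369,0],-3,1],[[-0.095,0.369,0],-3,1],[[-0.095,0.369,0],-3,1],[[-0.095,0.369,0],-3,1],[[-0.095,0.369,0],-3,1],[[-0.095,0.369,0],-3,1],[[-0.095,0.369,0],-3,1],[[-0.095,0.369,0],-3,1],[[0,0,0],0,1],[[0,0,0],0,1]]'
cat >> h.py <<'E'
def lev():
    o=observe();y=o["orientation"][2];q=o["ee_pos"][:2]-[.487,.104]
    print("theta",np.degrees(y)+180,"r",-q@[np.cos(y),np.sin(y)],"d",-q@[np.sin(y),-np.cos(y)],o["wrist_force"].round(1))
E
python3 -c "
from h import *
lev()"
```

```text
clock: 11.4
ee_pos: [0.4151, 0.0947, 0.0677]
orientation: [-3.141, -0.001, 0.403]
wrist_force: [0.2, 2.0, 1.2]
finger_gap: -0.0002
grip_force: 0.8
clock: 12.23
ee_pos: [0.4292, 0.0598, 0.0676]
orientation: [3.142, -0.001, 0.927]
wrist_force: [-0.5, 2.0, -0.3]
finger_gap: 0.0003
grip_force: 0.8
clock: 13.07
ee_pos: [0.4519, 0.04, 0.0674]
orientation: [3.141, -0.0, 1.342]
wrist_force: [-0.1, -0.2, -0.6]
finger_gap: 0.0003
grip_force: 0.0
theta 256.867172779373 r 0.07033265802929775 d 0.019599162301554205 [-0.1 -0.2 -0.6]
```

```bash
python3 -m pendant '[[[-0.095,0.369,0],-3,1],[[-0.095,0.369,0],-3,1],[[-0.095,0.369,0],-3,1],[[-0.095,0.369,0],-3,1],[[-0.035,0.122,0],-1,1],[[-0.035,0.122,0],-1,1],[[-0.035,0.122,0],-1,1]]'
python3 -m pendant '[[[-0.035,0.122,0],-1,1],[[-0.035,0.122,0],-1,1]]'
python3 -c "
from h import *
lev()"
```

```text
clock: 13.65
ee_pos: [0.4694, 0.0331, 0.0673]
orientation: [-3.141, -0.0, 1.605]
wrist_force: [-2.1, -0.3, -0.0]
finger_gap: 0.0004
grip_force: 0.8
clock: 13.82
ee_pos: [0.472, 0.0325, 0.0673]
orientation: [-3.142, -0.0, 1.641]
wrist_force: [-1.4, -1.6, 0.6]
finger_gap: -0.0002
grip_force: 0.8
theta 274.0253536067634 r 0.07023908144800606 d 0.019989367774476303 [-1.4 -1.6  0.6]
```

```bash
python3 -m pendant '[[[-0.035,0.122,0],-1,1],[[0,0.05,0],0,1],[[0,0,0],0,1]]'
python3 -m pendant '[[[0,0.1,0],0,1],[[0,0,0],0,1]]'
python3 -m pendant '[[[0,0.1,0],0,1],[[0,0,0],0,1]]'
python3 -c "
from h import *
lev()"
```

```text
clock: 14.07
ee_pos: [0.4739, 0.0323, 0.0673]
orientation: [3.141, -0.0, 1.657]
wrist_force: [-0.5, -0.9, -0.6]
finger_gap: -0.0001
grip_force: 0.2
clock: 14.23
ee_pos: [0.4746, 0.0324, 0.0673]
orientation: [-3.141, -0.0, 1.657]
wrist_force: [-3.3, -2.1, 1.8]
finger_gap: 0.0001
grip_force: 1.5
clock: 14.4
ee_pos: [0.4749, 0.0324, 0.0671]
orientation: [-3.139, -0.0, 1.658]
wrist_force: [-10.0, -3.2, 4.8]
finger_gap: -0.0
grip_force: 5.5
theta 274.9753000261022 r 0.07027585136897753 d 0.018279632102067466 [-10.   -3.2   4.8]
```

The stop has been reached: force rose to 10 N and the tool stopped advancing. I'll back off, raise and check numerically.

```bash
python3 -m pendant '[[[0,-0.5,0],0,1],[[0,-1,0],0,1],[[0,-0.5,-1],0,1],[[0,0,-3],0,1],[[0,0,-3],0,1],[[0,0,-3],0,1],[[0,0,-3],0,1],[[0,0,-3],0,1],[[0,0,0],0,1],[[0,0,0],0,1]]'
python3 - <<'E'
from h import *
c=optics.get_calibration("wrist");im=optics.capture("wrist");cv2.imwrite("pics/w7.png",im)
h=cv2.cvtColor(im,cv2.COLOR_BGR2HSV)
# rectify plane z=.084 around the axis at 2 px/mm, u along valve -y dir (275.4 deg), v along tangent
t=np.radians(275.4);e=np.array([np.cos(t),np.sin(t),0]);n=np.array([-e[1],e[0],0])
for r in (.04,.05,.06,.07,.08,.086,.094):
    w=np.arange(-.025,.0251,.001);P=np.array([[.487,.104,.084]+r*e+k*n for k in w])
    q=np.round(proj(c,P)).astype(int)
    ok=(q[:,0]>=0)&(q[:,0]<512)&(q[:,1]>=0)&(q[:,1]<384)
    print(r,q[25],[int(im[y,x].max()) if o else -1 for (x,y),o in zip(q,ok)])
E
```

```text
clock: 15.23
ee_pos: [0.456, 0.0307, 0.2295]
orientation: [3.138, 0.0, 1.658]
wrist_force: [0.2, -1.1, -0.6]
finger_gap: 0.0002
grip_force: 0.0
0.04 [292 145] [74, 73, 74, 76, 75, 75, 75, 75, 76, 77, 85, 112, 140, 146, 135, 154, 186, 165, 64, 34, 41, 44, 49, 52, 53, 50, 53, 55, 55, 55, 55, 55, 61, 70, 69, 72, 73, 70, 71, 71, 69, 70, 68, 55, 55, 53, 53, 51, 51, 50, 47]
0.05 [292 155] [94, 90, 90, 87, 86, 83, 82, 82, 84, 83, 80, 78, 78, 76, 75, 75, 73, 64, 30, 37, 40, 45, 49, 52, 52, 52, 53, 52, 53, 52, 54, 54, 65, 68, 68, 66, 67, 67, 68, 68, 65, 64, 58, 45, 48, 49, 49, 50, 51, 51, 50]
0.06 [292 164] [84, 86, 86, 88, 88, 89, 87, 86, 84, 84, 84, 82, 82, 83, 85, 88, 81, 62, 35, 40, 43, 45, 49, 50, 52, 50, 53, 54, 54, 55, 54, 54, 65, 77, 71, 67, 67, 66, 63, 64, 57, 46, 48, 43, 48, 48, 46, 47, 47, 45, 47]
0.07 [291 174] [76, 76, 80, 79, 83, 83, 85, 87, 89, 88, 89, 89, 86, 86, 89, 88, 75, 50, 36, 37, 37, 46, 50, 51, 52, 53, 52, 56, 52, 54, 55, 57, 65, 74, 75, 74, 75, 73, 74, 75, 69, 55, 54, 59, 57, 56, 57, 57, 58, 62, 63]
0.08 [291 183] [76, 73, 73, 68, 69, 72, 71, 75, 78, 81, 85, 85, 82, 82, 84, 84, 85, 75, 42, 36, 39, 45, 48, 52, 51, 52, 52, 56, 54, 55, 53, 60, 70, 70, 70, 68, 68, 68, 70, 71, 65, 52, 53, 53, 54, 56, 55, 55, 57, 57, 61]
0.086 [291 188] [72, 70, 71, 70, 70, 70, 69, 72, 72, 75, 76, 78, 78, 79, 82, 82, 83, 83, 83, 77, 62, 45, 41, 44, 43, 43, 46, 45, 53, 63, 65, 65, 74, 73, 71, 70, 69, 65, 53, 55, 54, 55, 57, 53, 53, 54, 56, 56, 54, 55, 55]
0.094 [291 195] [75, 77, 75, 75, 78, 78, 79, 77, 78, 77, 77, 77, 76, 74, 75, 75, 76, 77, 78, 78, 81, 82, 84, 82, 78, 78, 78, 74, 74, 76, 73, 73, 75, 77, 79, 82, 78, 72, 57, 55, 52, 56, 56, 53, 56, 55, 55, 56, 56, 56, 58]
```

The grip is centred on the 275.4° line (-8 to +7 mm) from 40 to 86 mm out, so the lever lies along the pipe.

```bash
python3 -c "
from rig import robot
print(robot.sign_off())"
```

```text
the job is handed in; nothing more can be done
None
```

The job is handed in: I set the pointer on the tall hose fitting first (measured within about 0.2°), then pushed the valve lever to its open stop, lying along the pipe, with no other contact noticed.

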